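# Find the socket that fits the potter's wheel nut

## Task

Switch the potter's wheel off at its rotary switch (pointer to the open ring), and then find which of the three sockets in the tray fits the nut in the middle of the wheel head; stand any socket that does not fit upright back in the tray. Finish while still holding the right socket, fully home on the nut and lightly pressed down (do not let go of it), and leave the other things on the bench where they are.

Things in the scene. Friction and masses are not known exactly. Their poses are not given: they have to be found in the camera images.
- wheel: bench-top potter's wheel, fixed: white box 280 (x) x 400 (y) mm, deck 95 mm high. Aluminium wheel head: disc 200 mm across, top 130 mm above the bench, centre at y = +70 mm, does not turn; two bat pins stand 9 mm proud of it 83 mm either side of its centre along y. Switch at x = -20, y = -140 mm. Origin at bench height under the box's middle, z up
- hub (a point): centre of the counterbore's flat floor in the wheel head, 112 mm above the bench, z up. A fixed hex nut lies on it, 10 mm high, its top 4 mm bevelled; the spindle end stands 4 mm out of it. x is square to two flats. The nut is 17, 24 or 30 mm across flats: which one changes and is not told; look or try. A fitting socket, flats lined up within 5 degrees, goes down till its origin is here
- bore_mouth (a point): centre of the counterbore's mouth, level with the head's top face, 18 mm above hub. The counterbore is 4 mm wider than the socket that fits: 30, 39 or 47 mm for the 17, 24 or 30 nut, in a dark bush 60 mm across. A socket too small, or not lined up, stops on the nut with its rim 6 to 10 mm above hub; one too large stops on the mouth's rim, 18 mm above hub
- selector (a joint): rotary switch on the wheel's deck, rad: 0 = off (open ring mark), 0.70 = slow (one bar), 1.40 = fast (two bars); grows clockwise seen from above. A spring detent of about 0.1 N m holds each position and pulls in from within about 0.25 rad; stops just beyond off and fast. Starts at slow or fast
- selector_grip (a point): point on the switch's axis, 126 mm above the bench (31 mm above the deck), turning with the knob. The knob is a black bar 44 mm long (along x, white pointer at its -x end), 13 mm thick (along y), its top 10 mm above this point, on a disc 46 mm across. Grip across the thickness and turn about z. At off the pointer looks along the wheel's -x
- tray: low wooden tray, fixed, 280 (x) x 140 (y) mm, 22 mm high, walls and floor 8 mm thick. Origin at bench height under its centre, z up. The three sockets start standing in a row 25 mm to the -y side of its middle line, about 75 mm apart, in changing order and turned anyhow; every 60 degrees of a socket or nut is alike
- socket17: steel socket for a 17 mm nut with a dark hex adapter fixed in its top, one loose piece 80 mm tall, about 160 g, standing mouth down. Mouth: hex 19.4 mm across flats, 20 mm deep; outside 26 mm across. Grip the adapter: hex 24 mm across flats, from 40 to 78 mm height. Origin at the centre of the mouth's rim (underside), z up; x square to two flats of mouth and of adapter
- socket24: steel socket for a 24 mm nut with a dark hex adapter fixed in its top, one loose piece 80 mm tall, about 240 g, standing mouth down. Mouth: hex 26.4 mm across flats, 20 mm deep; outside 35 mm across. Grip the adapter: hex 24 mm across flats, from 40 to 78 mm height. Origin at the centre of the mouth's rim (underside), z up; x square to two flats of mouth and of adapter
- socket30: steel socket for a 30 mm nut with a dark hex adapter fixed in its top, one loose piece 80 mm tall, about 320 g, standing mouth down. Mouth: hex 32.4 mm across flats, 20 mm deep; outside 43 mm across. Grip the adapter: hex 24 mm across flats, from 40 to 78 mm height. Origin at the centre of the mouth's rim (underside), z up; x square to two flats of mouth and of adapter
- extension: chrome extension bar, 135 mm long, 20 mm thick at its thick end, lying along the tray beside the sockets; origin under its middle, x along it
- rib: flat wooden throwing rib, 80 x 60 x 7 mm, lying on the wheel's deck at the far end of the control panel, about 110 mm from the switch; origin under its straight half
- loop_tool: wooden-handled loop trimming tool, 200 mm long, lying beyond the tray; origin at table height under its middle
- spanner: open-ended spanner with a wooden grip, 180 mm long, lying left of the wheel; origin under its middle
- stamp: turned wooden stamp, 52 mm across, 66 mm tall, standing right of the tray; origin under its middle
- scrap_cup: white cup, 84 mm across, 60 mm tall, standing right of the tray; origin under its middle

How it is judged (in metres and radians):
On the way, in this order (a step that is already met when the one before it is completed fails the run):
1. the wheel is switched off (value of joint selector below 0.14 rad), for 0.3 s.
2. the socket that fits is gripped and fully home on the nut (((z of socket17 in the frame of hub between -0.003 and 0.003 m and horizontal distance between socket17 and hub below 0.003 m and angle between socket17's own z axis and vertical below 0.06 rad and contact force between the fingers and socket17 above 3 N) or (z of socket24 in the frame of hub between -0.003 and 0.003 m and horizontal distance between socket24 and hub below 0.003 m and angle between socket24's own z axis and vertical below 0.06 rad and contact force between the fingers and socket24 above 3 N) or (z of socket30 in the frame of hub between -0.003 and 0.003 m and horizontal distance between socket30 and hub below 0.003 m and angle between socket30's own z axis and vertical below 0.06 rad and contact force between the fingers and socket30 above 3 N))), for 0.2 s.
At the end, for the whole second after the job is handed in: Switch off (within 0.14 rad). One socket upright (0.06 rad), rim on the counterbore floor and centred (3 mm), gripped (over 3 N), pressing on the wheel head (over 1.5 N), still. The other two stand upright (0.1 rad) on the tray floor (value of joint selector below 0.14 rad and ((z of socket17 in the frame of hub between -0.003 and 0.003 m and horizontal distance between socket17 and hub below 0.003 m and angle between socket17's own z axis and vertical below 0.06 rad and contact force between the fingers and socket17 above 3 N and contact force between socket17 and wheel above 1.5 N and linear speed of socket17 below 0.02 m/s and x of socket24 in the frame of tray between -0.13 and 0.13 m and y of socket24 in the frame of tray between -0.06 and 0.06 m and z of socket24 in the frame of tray between 0.004 and 0.013 m and angle between each of socket24, socket30's own z axis and vertical below 0.1 rad and x of socket30 in the frame of tray between -0.13 and 0.13 m and y of socket30 in the frame of tray between -0.06 and 0.06 m and z of socket30 in the frame of tray between 0.004 and 0.013 m) or (z of socket24 in the frame of hub between -0.003 and 0.003 m and horizontal distance between socket24 and hub below 0.003 m and angle between socket24's own z axis and vertical below 0.06 rad and contact force between the fingers and socket24 above 3 N and contact force between socket24 and wheel above 1.5 N and linear speed of socket24 below 0.02 m/s and x of socket17 in the frame of tray between -0.13 and 0.13 m and y of socket17 in the frame of tray between -0.06 and 0.06 m and z of socket17 in the frame of tray between 0.004 and 0.013 m and angle between each of socket17, socket30's own z axis and vertical below 0.1 rad and x of socket30 in the frame of tray between -0.13 and 0.13 m and y of socket30 in the frame of tray between -0.06 and 0.06 m and z of socket30 in the frame of tray between 0.004 and 0.013 m) or (z of socket30 in the frame of hub between -0.003 and 0.003 m and horizontal distance between socket30 and hub below 0.003 m and angle between socket30's own z axis and vertical below 0.06 rad and contact force between the fingers and socket30 above 3 N and contact force between socket30 and wheel above 1.5 N and linear speed of socket30 below 0.02 m/s and x of socket17 in the frame of tray between -0.13 and 0.13 m and y of socket17 in the frame of tray between -0.06 and 0.06 m and z of socket17 in the frame of tray between 0.004 and 0.013 m and angle between each of socket17, socket24's own z axis and vertical below 0.1 rad and x of socket24 in the frame of tray between -0.13 and 0.13 m and y of socket24 in the frame of tray between -0.06 and 0.06 m and z of socket24 in the frame of tray between 0.004 and 0.013 m))); the arm keeps its last pose, push and grip.
It fails at once if another thing on the bench is pushed more than 40 mm from its place (distance of any of extension, rib, loop_tool, spanner, stamp, scrap_cup from where it was at the start of the episode above 0.04 m).
It also fails if it takes over 72 s, if anything falls off the work surface, if the arm or the gripper's body presses on something with over 40 N, if the wrist force passes 120 N, or if a joint passes its speed limit or range.

## Robot

A 7-joint arm with a two-finger parallel gripper is mounted at the origin on the work surface. World frame = base frame: x ahead of the robot, y to its left, z up, the work surface at z = 0. Lengths are in mm, angles in rad, forces in N, time in s.
With the tool pointing down it reaches from about 400 to 875 mm from the base axis. Payload 4.4 kg.
Tool frame: the origin (TCP) lies at the very end of the fingers, on their centre line; the grasp point (between the pads) lies 19 mm behind it; z points along the fingers, y is the line along which they close (so a half turn about z gives the same grasp; the last joint's range is limited). The gripper opens to 85 mm and grips with 20 to 120 N. Pads are 22 mm wide; open, the fingers measure 114 mm over their backs; the gripper's body (76 mm by 85 mm) begins 54 mm behind the grasp point. The pads swing forward as they close: fully open they stand 13 mm farther back than shut.
Start: joints at [1.2, 0.628, 0.038, 1.517, -0.027, 0.996, -0.02], TCP at [195.094, -620.045, 231.313] pointing down, gripper open.
Joint ranges: [-3.06, 3.06], [-0.37, 2.12], [-1.25, 1.32], [0.18, 2.47], [-1.1, 4.24], [0.23, 1.98], [-2.94, 2.94]. Speed limits (rad/s): [2.57, 2.57, 3.14, 3.14, 3.14, 3.14, 3.14].

## Interface

Orientations are given as [roll, pitch, yaw] about the fixed x, y, z axes, in that order (R = Rz(yaw) Ry(pitch) Rx(roll)).
In Python, from cell import ctrl gives the robot as it stands.
- The arm moves only by the tool jog_arm, never from a script. Its argument "plan" is a list of rows, each an object of numbers: "tx", "ty", "tz": the shift along the tool's x, y, z as a fraction of full scale; "wx", "wy", "wz": the turn, a rotation vector about the tool's x, y, z as a fraction of full scale; "claw": the closure, from 0 (fully open) to 1 (shut). In form: [{"tx": .., "ty": .., "tz": .., "wx": .., "wy": .., "wz": .., "claw": ..}, ...]. A call has 1 to 12 rows; each row is the pose to reach, as a shift and turn from the pose commanded when the call began, along the tool's axes at that moment; what a row does not reach only later rows make up. Full scale, the value 1, is 300 mm for a shift and 90 degrees for a turn. A row lasts 1/10 s, in which the tool goes at most 50 mm and 8.59 degrees, less where a joint would pass 70% of its speed; a pose out of reach is approached as far as the arm can. A call with a number of a shift or a turn outside -1 to 1 is refused whole. A call with a gripper value outside its range is refused whole. The fingers move at their own pace and stop on an object; the grip force is fixed at half the most. Time passes only in rows, so rows that repeat a pose let the fingers close. It gives the time, the measured TCP pose, the force, the opening and the grip force at its end, in the units of the state.
- ctrl.read_state(): the state, without advancing time (a new reading comes with each control period).
- ctrl.get_image(name): name is "scene" or "side" or "wrist"; returns a dict with "img" (384x512x3 uint8, red, green, blue), "depth" (384x512 float32, mm along the optical axis (not along the pixel's ray), 0 where there is no reading), "fx", "fy", "cx", "cy" (pixels), "distortion" ([k1, k2, p1, p2, k3] as OpenCV has them; the pictures are not rectified), "position" and "orientation" of the camera in the world; the wrist camera has in their place "hand_eye" (4x4, takes a point from camera to tool coordinates, whose origin is the TCP and whose axes are the flange's). Camera axes: x right, y down, z forward; pixel columns grow to the right and rows downward; lengths in mm; the calibration is good to about 2 mm. A picture is of the moment at which its call begins: read the wrist's pose just before it.
- ctrl.finish_job(): hands the job in; it is judged then, once.
Trained networks look in a picture, given as the dict that the camera call returned (one of the last four; its "shot" number tells which), for a name from the list of things; names that differ only in an ending like _2 or _b are one class to them, and where a whole thing is asked for, a point or a joint stands for the part that bears it (a point fixed in the world has none). Each returns a list of dicts, best first, with "score" (0 to 1); they miss things now and then, are a little off and sometimes report something else, mostly with a low value. They report only what shows in the picture. A call takes as long as a camera call.
- ctrl.trace(picture, thing): "pixels" (384x512 bool, what is visible of it) and "extent" ([centre column, centre row, width, height] in pixels, round what is visible of it).
The state is a dict: "clock": time; "qpos": joint angles; "qd": joint speeds; "tau": joint torques, N m; "eef_pos": TCP position; "tool_rot": TCP orientation; "force": force on the tool from outside, world axes, zero at the start; "torque": the same for the moment, N m; "width": finger opening in mm; "gripper_force": force on a finger pad.
Only numpy, scipy, OpenCV 4.12 (cv2) and the standard library are available. Lean on these libraries where they do the work, as an engineer would, in place of code of your own. Each camera call takes 0.05 s, during which the arm holds its last target. There are 200 camera calls.

## Working session

There is one attempt and no reset: what is moved stays moved. The work goes in short steps, Python scripts to look and compute and a tool call to move; the robot and the scene stay as the last step left them, time stands still between calls to the robot, and variables do not carry over. Pictures are saved under pics/ and viewed, at most 10 in all, crops included, and the job is handed in when it is done.

Besides the shell and the picture viewer there is one more tool, called after ">>>" as name(argument=value, ...) on one line, values as JSON. jog_arm: Moves the arm, as the interface text tells. Shift numbers are shares of 300 mm and turn numbers shares of 90 degrees, none past 1 either way. Its arguments: {"type":"object","properties":{"plan":{"type":"array"}},"required":["plan"]}

```bash
mkdir -p pics; ls; cat > h.py <<'E'
import numpy as np, cv2
from scipy.spatial.transform import Rotation as R
from cell import ctrl
def T(p,e):
    M=np.eye(4); M[:3,:3]=R.from_euler('xyz',e).as_matrix(); M[:3,3]=p; return M
def shot(n):
    s=ctrl.read_state(); d=ctrl.get_image(n)
    d['M']=T(s['eef_pos'],s['tool_rot'])@np.array(d['hand_eye']) if n=='wrist' else T(d['position'],d['orientation'])
    return d
def K(d): return np.array([[d['fx'],0,d['cx']],[0,d['fy'],d['cy']],[0,0,1.]])
def rays(d,uv):
    p=cv2.undistortPoints(np.array(uv,float).reshape(-1,1,2),K(d),np.array(d['distortion'],float)).reshape(-1,2)
    return np.c_[p,np.ones(len(p))]
def pts(d,mask):
    v,u=np.nonzero(mask&(d['depth']>0)); 
    if len(u)==0: return np.zeros((0,3))
    c=rays(d,np.c_[u,v])*d['depth'][v,u][:,None]
    return c@d['M'][:3,:3].T+d['M'][:3,3]
def onz(d,uv,z):
    r=rays(d,uv)@d['M'][:3,:3].T; o=d['M'][:3,3]
    return o+r*((z-o[2])/r[:,2])[:,None]
def proj(d,P):
    Mi=np.linalg.inv(d['M']); c=np.atleast_2d(P)@Mi[:3,:3].T+Mi[:3,3]
    return cv2.projectPoints(c,np.zeros(3),np.zeros(3),K(d),np.array(d['distortion'],float))[0].reshape(-1,2)
def save(d,n): cv2.imwrite('pics/'+n+'.png',d['img'][:,:,::-1])
E
python3 - <<'E'
from h import *
print(ctrl.read_state())
a=[]
for n in('scene','side'):
    d=shot(n);a.append(d['img']);print(n,d['M'].round(2).tolist())
    for t in('wheel','selector','tray','socket17','socket24','socket30','extension','rib','loop_tool','spanner','stamp','scrap_cup'):
        for r in ctrl.trace(d,t)[:2]:
            p=pts(d,r['pixels']); print(t,round(r['score'],2),np.round(r['extent']),np.median(p,0).round(),np.percentile(p,2,0).round(),np.percentile(p,98,0).round() if len(p) else '')
    save(d,n)
E
```

```text
pics
{'clock': 0.0, 'qpos': array([ 1.2001985 ,  0.62932501,  0.03845249,  1.51831857, -0.02699602,
        0.9962804 , -0.02001472]), 'qd': array([-0.00079756,  0.00156711,  0.00077646,  0.00285456, -0.00117221,
        0.00058901, -0.00178521]), 'tau': array([-1.75264654e-05, -5.63405049e+01,  1.22589905e+00, -1.93450177e+01,
        1.08914659e-02,  1.02969847e-02,  1.17548834e-05]), 'eef_pos': array([ 194.91049086, -619.47102425,  230.41875515]), 'tool_rot': array([-3.13977988e+00,  3.12436602e-05,  3.04777898e-01]), 'force': array([-0.29669918,  0.20780927, -0.24216913]), 'torque': array([ 0.0228772 , -0.01791045, -0.01593716]), 'gripper_force': 0.0, 'width': 85.55767081900967}
scene [[0.8, 0.36, -0.48, 1338.54], [0.6, -0.46, 0.65, -1040.74], [0.01, -0.81, -0.58, 1060.45], [0.0, 0.0, 0.0, 1.0]]
wheel 0.9 [288. 184.  94.  77.] [589. 146.  95.] [418.  -7.   2.] [731. 404. 133.]
tray 0.78 [201. 245.  87.  53.] [ 518. -275.    9.] [ 354. -354.   -1.] [ 626. -180.   24.]
tray 0.41 [145. 288.  27.  31.] [ 504. -532.   37.] [ 478. -577.   -0.] [ 558. -498.   61.]
socket17 0.72 [196. 24
[... 2354 characters left out ...]
. 170.  31.   9.] [ 455. -220.   20.] [ 392. -238.   13.] [ 511. -201.   26.]
extension 0.46 [245. 188.  14.  17.] [570.  84. 112.] [552.  66.  97.] [592.  99. 135.]
rib 0.85 [213. 190.  28.  18.] [667. 114. 100.] [629.  82.  96.] [703. 147. 103.]
rib 0.69 [218. 241. 129. 127.] [517. 307.  94.] [381.  37.  22.] [690. 436. 130.]
spanner 0.87 [185. 360.  73.  27.] [463. 569.   5.] [383. 531.  -1.] [542. 608.   9.]
spanner 0.17 [307. 152.   6.  22.] [ 484. -277.   43.] [ 471. -321.    7.] [ 507. -269.   87.]
stamp 0.55 [350. 136.   9.  23.] [ 379. -475.   30.] [ 358. -506.   -3.] [ 402. -462.   65.]
scrap_cup 0.87 [322. 126.  18.  23.] [ 517. -512.   36.] [ 482. -573.   -2.] [ 554. -491.   59.]
```

```bash
python3 - <<'E'
from h import *
a=[]
d=shot('side');p=pts(d,np.ones((384,512),bool))
q=p[(abs(p[:,2]-130)<5)&(p[:,0]>400)&(p[:,0]<760)&(p[:,1]>100)&(p[:,1]<420)]
print(len(q),cv2.minEnclosingCircle(q[:,:2].astype(np.float32)),q.mean(0))
q=p[(abs(p[:,2]-95)<6)&(p[:,0]>300)&(p[:,0]<850)&(p[:,1]>-60)&(p[:,1]<520)]
print(cv2.minAreaRect(q[:,:2].astype(np.float32)))
w=shot('wrist');print(np.array(w['hand_eye']).round(3).tolist())
c=cv2.resize(d['img'][120:330,140:350],(560,560),interpolation=cv2.INTER_CUBIC)
cv2.imwrite('pics/c1.png',c[:,:,::-1])
E
```

```text
3159 ((533.275390625, 284.0766906738281), 101.13926696777344) [530.8794753  290.33409744 128.1309331 ]
((552.7073364257812, 217.87307739257812), (273.6436767578125, 396.315673828125), 15.918111801147461)
[[-0.0, -0.962, -0.274, 68.513], [1.0, -0.0, 0.001, 0.154], [-0.001, -0.274, 0.962, -140.278], [0.0, 0.0, 0.0, 1.0]]
```

View pics/c1.png

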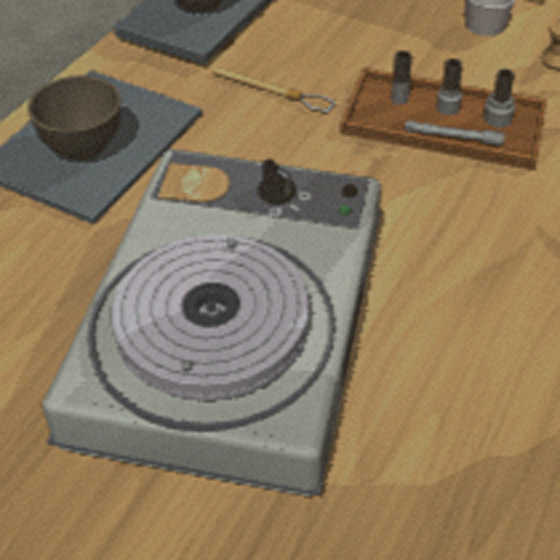

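>>> jog_arm(plan=[{"tx": 0.95,"ty": -0.92,"tz": -0.2},{"tx": 0.95,"ty": -0.92,"tz": -0.2},{"tx": 0.95,"ty": -0.92,"tz": -0.2},{"tx": 0.95,"ty": -0.92,"tz": -0.2},{"tx": 0.95,"ty": -0.92,"tz": -0.2},{"tx": 0.95,"ty": -0.92,"tz": -0.2},{"tx": 0.95,"ty": -0.92,"tz": -0.2},{"tx": 0.95,"ty": -0.92,"tz": -0.2},{"tx": 0.95,"ty": -0.92,"tz": -0.2},{"tx": 0.95,"ty": -0.92,"tz": -0.2}])

```text
invalid input at $.plan[0]: expected keys tx, ty, tz, wx, wy, wz, claw
```

```bash
cat >> h.py <<'E'
def go(p,yaw,s=None):
    """fractions to reach world point p (tool down, yaw)"""
    s=s or ctrl.read_state(); M=T(s['eef_pos'],s['tool_rot']).copy()
    t=M[:3,:3].T@(np.array(p)-M[:3,3])/300
    w=R.from_matrix(M[:3,:3].T@R.from_euler('xyz',[np.pi,0,yaw]).as_matrix()).as_rotvec()/(np.pi/2)
    print('at',s['eef_pos'].round(1),s['tool_rot'].round(3),'t',round(s['clock'],1),'F',s['force'].round(1),'w',round(s['width'],1),'-> t',t.round(4),'w',w.round(4))
E
python3 -c "
from h import *
go((572,80,260),-0.42)"
```

```text
at [ 195.1 -620.   231.3] [-3.142 -0.     0.305] t 1.4 F [-0.2  0.3 -0.4] w 86.0 -> t [ 1.8986 -1.8489 -0.0955] w [-0.     -0.      0.4614]
```

>>> jog_arm(plan=[{"tx": 0.95,"ty": -0.92,"tz": -0.2,"wx": 0,"wy": 0,"wz": 0.2,"claw": 0},{"tx": 0.95,"ty": -0.92,"tz": -0.2,"wx": 0,"wy": 0,"wz": 0.2,"claw": 0},{"tx": 0.95,"ty": -0.92,"tz": -0.2,"wx": 0,"wy": 0,"wz": 0.2,"claw": 0},{"tx": 0.95,"ty": -0.92,"tz": -0.2,"wx": 0,"wy": 0,"wz": 0.2,"claw": 0},{"tx": 0.95,"ty": -0.92,"tz": -0.2,"wx": 0,"wy": 0,"wz": 0.2,"claw": 0},{"tx": 0.95,"ty": -0.92,"tz": -0.2,"wx": 0,"wy": 0,"wz": 0.2,"claw": 0},{"tx": 0.95,"ty": -0.92,"tz": -0.2,"wx": 0,"wy": 0,"wz": 0.2,"claw": 0},{"tx": 0.95,"ty": -0.92,"tz": -0.2,"wx": 0,"wy": 0,"wz": 0.2,"claw": 0},{"tx": 0.95,"ty": -0.92,"tz": -0.2,"wx": 0,"wy": 0,"wz": 0.2,"claw": 0},{"tx": 0.95,"ty": -0.92,"tz": -0.2,"wx": 0,"wy": 0,"wz": 0.2,"claw": 0}])

```text
clock: 2.4
eef_pos: [385.0, -270.2, 291.7]
tool_rot: [3.141, -0.001, -0.006]
force: [-0.6, -0.9, -0.4]
width: 85.7
gripper_force: 0.0
```

```bash
python3 -c "
from h import *
go((572,80,260),-0.42)"
```

```text
at [ 385.  -270.2  291.7] [ 3.141e+00 -1.000e-03 -6.000e-03] t 2.4 F [-0.6 -0.9 -0.4] w 85.7 -> t [ 0.6167 -1.171   0.1058] w [ 2.000e-04 -6.000e-04  2.638e-01]
```

>>> jog_arm(plan=[{"tx": 0.62,"ty": -1,"tz": 0.1,"wx": 0,"wy": 0,"wz": 0.264,"claw": 0},{"tx": 0.62,"ty": -1,"tz": 0.1,"wx": 0,"wy": 0,"wz": 0.264,"claw": 0},{"tx": 0.62,"ty": -1,"tz": 0.1,"wx": 0,"wy": 0,"wz": 0.264,"claw": 0},{"tx": 0.62,"ty": -1,"tz": 0.1,"wx": 0,"wy": 0,"wz": 0.264,"claw": 0},{"tx": 0.62,"ty": -1,"tz": 0.1,"wx": 0,"wy": 0,"wz": 0.264,"claw": 0},{"tx": 0.62,"ty": -1,"tz": 0.1,"wx": 0,"wy": 0,"wz": 0.264,"claw": 0},{"tx": 0.62,"ty": -1,"tz": 0.1,"wx": 0,"wy": 0,"wz": 0.264,"claw": 0},{"tx": 0.62,"ty": -1,"tz": 0.1,"wx": 0,"wy": 0,"wz": 0.264,"claw": 0},{"tx": 0.62,"ty": -1,"tz": 0.1,"wx": 0,"wy": 0,"wz": 0.264,"claw": 0}])

```text
clock: 3.3
eef_pos: [574.1, 28.8, 260.3]
tool_rot: [-3.141, 0.001, -0.421]
force: [-0.0, -0.5, 0.3]
width: 85.5
gripper_force: 0.0
```

```bash
python3 - <<'E'
from h import *
d=shot('wrist');save(d,'w1')
for r in ctrl.trace(d,'selector')[:2]:
    p=pts(d,r['pixels']);t=p[(p[:,2]>129)&(p[:,2]<142)];print(r['score'],r['extent'],len(t),t.mean(0))
    b=cv2.minAreaRect(t[:,:2].astype(np.float32)); print(b)
    c=np.cov(t[:,:2].T);w,v=np.linalg.eigh(c);print(np.arctan2(v[1,1],v[0,1]))
go((572,80,260),-0.42)
E
```

```text
0.87 [223.1, 201.9, 40.9, 46.3] 524 [572.38869142  73.43067063 133.17501259]
((571.8980102539062, 74.20796966552734), (13.208559036254883, 43.20013427734375), 66.05188751220703)
2.725772369330991
at [572.5  24.4 260.8] [ 3.139  0.    -0.427] t 3.4 F [-0.5 -0.9  0.1] w 85.4 -> t [-0.0783 -0.1681  0.0023] w [ 0.0015  0.0003 -0.0042]
```

View pics/w1.png

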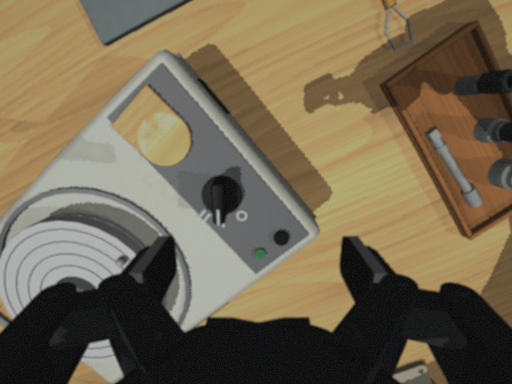

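>>> jog_arm(plan=[{"tx": -0.075,"ty": -0.16,"tz": 0.2,"wx": 0,"wy": 0,"wz": 0,"claw": 0.3},{"tx": -0.075,"ty": -0.16,"tz": 0.2,"wx": 0,"wy": 0,"wz": 0,"claw": 0.3},{"tx": -0.075,"ty": -0.16,"tz": 0.2,"wx": 0,"wy": 0,"wz": 0,"claw": 0.3},{"tx": -0.075,"ty": -0.16,"tz": 0.2,"wx": 0,"wy": 0,"wz": 0,"claw": 0.3},{"tx": -0.075,"ty": -0.16,"tz": 0.2,"wx": 0,"wy": 0,"wz": 0,"claw": 0.3}])

```text
clock: 3.9
eef_pos: [573.1, 76.9, 202.7]
tool_rot: [3.141, -0.003, -0.428]
force: [-0.3, 0.3, -0.1]
width: 59.7
gripper_force: 0.0
```

```bash
python3 - <<'E'
from h import *
d=shot('wrist');save(d,'w2')
for r in ctrl.trace(d,'selector')[:1]:
    p=pts(d,r['pixels']);t=p[(p[:,2]>129)&(p[:,2]<142)];print(r['score'],r['extent'],len(t),t.mean(0))
    b=cv2.minAreaRect(t[:,:2].astype(np.float32)); print(b)
for i in range(3):
  go((572,77,108),-0.42);ctrl.get_image('wrist')
E
```

```text
0.67 [261.5, 199.6, 52.8, 61.0] 833 [572.35397485  73.90760164 133.22976145]
((571.0601196289062, 74.70791625976562), (12.546233177185059, 44.7410774230957), 66.10172271728516)
at [573.1  77.8 202.7] [-3.141e+00 -3.000e-03 -4.270e-01] t 4.0 F [ 0.6  1.1 -0.8] w 59.5 -> t [-0.0031  0.004   0.3156] w [-0.0003 -0.0016 -0.0046]
at [573.   78.3 202.5] [-3.141e+00 -2.000e-03 -4.270e-01] t 4.0 F [ 0.1 -0.1  0.4] w 60.0 -> t [-0.0019  0.0053  0.3151] w [-0.0003 -0.0014 -0.0042]
at [572.8  78.8 202.3] [-3.141e+00 -2.000e-03 -4.260e-01] t 4.1 F [ 0.2 -0.4 -0.6] w 60.1 -> t [-0.0005  0.0066  0.3145] w [-0.0004 -0.0011 -0.0038]
```

>>> jog_arm(plan=[{"tx": 0.001,"ty": 0.013,"tz": 0.15,"wx": 0,"wy": 0,"wz": 0,"claw": 0.4},{"tx": 0.001,"ty": 0.013,"tz": 0.28,"wx": 0,"wy": 0,"wz": 0,"claw": 0.5},{"tx": 0.001,"ty": 0.013,"tz": 0.315,"wx": 0,"wy": 0,"wz": 0,"claw": 0.5},{"tx": 0.001,"ty": 0.013,"tz": 0.315,"wx": 0,"wy": 0,"wz": 0,"claw": 0.5},{"tx": 0.001,"ty": 0.013,"tz": 0.315,"wx": 0,"wy": 0,"wz": 0,"claw": 1},{"tx": 0.001,"ty": 0.013,"tz": 0.315,"wx": 0,"wy": 0,"wz": 0,"claw": 1},{"tx": 0.001,"ty": 0.013,"tz": 0.315,"wx": 0,"wy": 0,"wz": 0,"claw": 1},{"tx": 0.001,"ty": 0.013,"tz": 0.315,"wx": 0,"wy": 0,"wz": 0,"claw": 1},{"tx": 0.001,"ty": 0.013,"tz": 0.315,"wx": 0,"wy": 0,"wz": 0,"claw": 1}])

```text
clock: 5.05
eef_pos: [571.4, 75.2, 108.3]
tool_rot: [3.141, -0.002, -0.425]
force: [-2.6, -2.9, 6.8]
width: 12.3
gripper_force: 60.2
```

>>> jog_arm(plan=[{"tx": 0,"ty": 0,"tz": 0,"wx": 0,"wy": 0,"wz": -0.08,"claw": 1},{"tx": 0,"ty": 0,"tz": 0,"wx": 0,"wy": 0,"wz": -0.16,"claw": 1},{"tx": 0,"ty": 0,"tz": 0,"wx": 0,"wy": 0,"wz": -0.24,"claw": 1},{"tx": 0,"ty": 0,"tz": 0,"wx": 0,"wy": 0,"wz": -0.32,"claw": 1},{"tx": 0,"ty": 0,"tz": 0,"wx": 0,"wy": 0,"wz": -0.4,"claw": 1},{"tx": 0,"ty": 0,"tz": 0,"wx": 0,"wy": 0,"wz": -0.46,"claw": 1},{"tx": 0,"ty": 0,"tz": 0,"wx": 0,"wy": 0,"wz": -0.46,"claw": 1},{"tx": 0,"ty": 0,"tz": 0,"wx": 0,"wy": 0,"wz": -0.46,"claw": 1},{"tx": 0,"ty": 0,"tz": 0,"wx": 0,"wy": 0,"wz": -0.46,"claw": 1},{"tx": 0,"ty": 0,"tz": 0,"wx": 0,"wy": 0,"wz": -0.46,"claw": 1}])

```text
clock: 6.05
eef_pos: [571.5, 74.7, 108.6]
tool_rot: [3.139, -0.001, 0.297]
force: [-2.8, -4.4, 8.4]
width: 11.5
gripper_force: 66.6
```

>>> jog_arm(plan=[{"tx": 0,"ty": 0,"tz": 0,"wx": 0,"wy": 0,"wz": 0,"claw": 0.4},{"tx": 0,"ty": 0,"tz": 0,"wx": 0,"wy": 0,"wz": 0,"claw": 0.2},{"tx": 0,"ty": 0,"tz": 0,"wx": 0,"wy": 0,"wz": 0,"claw": 0.2},{"tx": 0,"ty": 0,"tz": 0,"wx": 0,"wy": 0,"wz": 0,"claw": 0.2},{"tx": 0,"ty": 0,"tz": -0.15,"wx": 0,"wy": 0,"wz": 0,"claw": 0},{"tx": 0,"ty": 0,"tz": -0.3,"wx": 0,"wy": 0,"wz": 0,"claw": 0},{"tx": 0,"ty": 0,"tz": -0.45,"wx": 0,"wy": 0,"wz": 0,"claw": 0},{"tx": 0,"ty": 0,"tz": -0.45,"wx": 0,"wy": 0,"wz": 0,"claw": 0}])

```text
clock: 6.85
eef_pos: [574.9, 77.5, 248.1]
tool_rot: [3.14, -0.012, 0.299]
force: [0.7, 0.9, 0.4]
width: 85.3
gripper_force: 0.0
```

```bash
python3 - <<'E'
from h import *
d=shot('wrist');save(d,'w3')
for r in ctrl.trace(d,'selector')[:1]:
    p=pts(d,r['pixels']);t=p[(p[:,2]>129)&(p[:,2]<142)];print(r['score'],r['extent'],len(t),t.mean(0))
    print(cv2.minAreaRect(t[:,:2].astype(np.float32)))
go((535,284,250),0.278)
E
```

```text
0.86 [260.5, 190.5, 43.4, 48.4] 581 [572.63999755  74.73348447 133.26720272]
((571.2904052734375, 74.06414794921875), (43.96242904663086, 12.474102973937988), 16.859811782836914)
at [571.3  76.6 242.8] [ 3.141e+00 -2.000e-03  2.990e-01] t 7.0 F [ 0.1  0.5 -0.7] w 85.5 -> t [ 0.0877 -0.6965 -0.0242] w [ 0.0002 -0.0015  0.0131]
```

>>> jog_arm(plan=[{"tx": 0.08,"ty": -0.7,"tz": -0.02,"wx": 0,"wy": 0,"wz": 0.013,"claw": 0},{"tx": 0.08,"ty": -0.7,"tz": -0.02,"wx": 0,"wy": 0,"wz": 0.013,"claw": 0},{"tx": 0.08,"ty": -0.7,"tz": -0.02,"wx": 0,"wy": 0,"wz": 0.013,"claw": 0},{"tx": 0.08,"ty": -0.7,"tz": -0.02,"wx": 0,"wy": 0,"wz": 0.013,"claw": 0},{"tx": 0.08,"ty": -0.7,"tz": -0.02,"wx": 0,"wy": 0,"wz": 0.013,"claw": 0},{"tx": 0.08,"ty": -0.7,"tz": -0.02,"wx": 0,"wy": 0,"wz": 0.013,"claw": 0},{"tx": 0.08,"ty": -0.7,"tz": -0.02,"wx": 0,"wy": 0,"wz": 0.013,"claw": 0},{"tx": 0.08,"ty": -0.7,"tz": -0.02,"wx": 0,"wy": 0,"wz": 0.013,"claw": 0}])

```text
clock: 7.75
eef_pos: [532.7, 281.2, 247.0]
tool_rot: [3.139, 0.002, 0.275]
force: [0.7, -0.5, 0.3]
width: 85.9
gripper_force: 0.0
```

```bash
python3 - <<'E'
from h import *
d=shot('wrist')
np.savez('hub.npz',**{k:np.array(d[k]) for k in('img','depth','fx','fy','cx','cy','distortion','M')})
p=pts(d,np.ones((384,512),bool))
n=p[(np.hypot(p[:,0]-533,p[:,1]-284)<40)]
for lo,hi in((108,114),(114,120),(120,124),(124,128),(128,133)):
    q=n[(n[:,2]>lo)&(n[:,2]<=hi)]
    print(lo,hi,len(q),q.mean(0).round(1) if len(q) else'',cv2.minEnclosingCircle(q[:,:2].astype(np.float32)) if len(q)>3 else '')
q=p[(abs(p[:,2]-130)<4)&(np.hypot(p[:,0]-533,p[:,1]-284)<115)]
print(cv2.minEnclosingCircle(q[:,:2].astype(np.float32)))
uv=proj(d,[533,284,122])[0];print(uv)
u,v=uv.round().astype(int)
c=cv2.resize(d['img'][v-40:v+40,u-50:u+50],(800,600)[:2] if 0 else (750,600),interpolation=cv2.INTER_CUBIC)
cv2.imwrite('pics/nut.png',c[:,:,::-1])
go((533,284,250),0.28)
E
```

```text
108 114 351 [530.1 281.1 110.1] ((531.7304077148438, 281.5063781738281), 14.969555854797363)
114 120 185 [530.9 281.4 117.8] ((530.2728271484375, 281.05560302734375), 14.620128631591797)
120 124 138 [529.7 281.  122. ] ((534.7567138671875, 288.88397216796875), 22.397674560546875)
124 128 3617 [533.9 284.4 127.1] ((532.99169921875, 284.0100402832031), 39.990543365478516)
128 133 930 [535.4 285.7 128.4] ((532.9775390625, 283.98175048828125), 39.97418212890625)
((532.92578125, 281.4010009765625), 99.85796356201172)
[254.37198078 183.27151159]
at [532.8 281.4 247.3] [3.14e+00 1.00e-03 2.75e-01] t 7.8 F [ 0.2 -0.6  0.1] w 85.2 -> t [ 0.0031 -0.0082 -0.0091] w [ 0.001   0.0006 -0.0035]
```

View pics/nut.png

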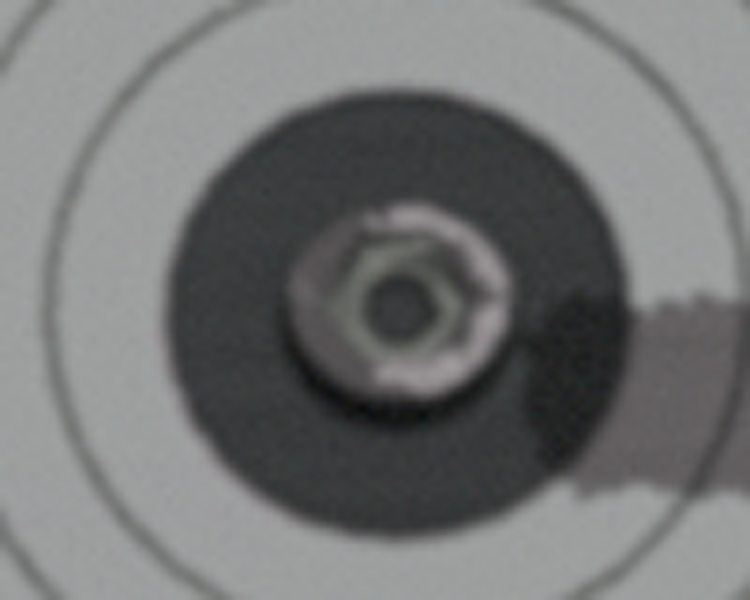

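```bash
python3 - <<'E'
from h import *
d=shot('wrist'); g=cv2.cvtColor(d['img'],cv2.COLOR_RGB2GRAY)
uv=proj(d,[533,282,130])[0];u,v=uv.round().astype(int)
m=np.zeros_like(g);cv2.circle(m,(u,v),44,255,-1)
b=((g<105)&(m>0)).astype(np.uint8)
print(np.histogram(g[m>0],bins=range(0,256,20)))
for th in(85,100,110):
    b=((g<th)&(m>0)).astype(np.uint8); b=cv2.morphologyEx(b,cv2.MORPH_OPEN,np.ones((3,3)))
    c=max(cv2.findContours(b,0,1)[0],key=cv2.contourArea).reshape(-1,2)
    h=cv2.convexHull(c).reshape(-1,2); w=onz(d,h,130)[:,:2]
    print(th,cv2.fitEllipse(w.astype(np.float32)))
# pins: points above 133
p=pts(d,np.ones((384,512),bool));r=np.hypot(p[:,0]-533,p[:,1]-282)
q=p[(r>70)&(r<96)&(p[:,2]>132.5)&(p[:,2]<142)];print(len(q));
for s in(1,-1):
    k=q[(q[:,1]-282)*s>0]
    if len(k):print(k.mean(0),len(k))
s=ctrl.read_state();print(s['eef_pos'],s['tool_rot'])
E
```

```text
(array([   5,  262, 1334,  782,  600,  252,  323, 2419,  100,    0,    0,
          0]), array([  0,  20,  40,  60,  80, 100, 120, 140, 160, 180, 200, 220, 240]))
85 ((533.529541015625, 281.400634765625), (57.812076568603516, 59.29341125488281), 171.89210510253906)
100 ((532.9685668945312, 275.8808288574219), (58.86505889892578, 73.90869140625), 174.18222045898438)
110 ((533.1488647460938, 275.58612060546875), (60.10542297363281, 73.6016616821289), 176.7863311767578)
181
[510.49679341 360.48731788 135.65103165] 90
[555.82900945 202.42222289 135.86699481] 91
[532.73654638 281.78041741 247.49661895] [3.14043402e+00 5.75746091e-04 2.74825291e-01]
```

>>> jog_arm(plan=[{"tx": -0.217,"ty": 0.92,"tz": 0,"wx": 0,"wy": 0,"wz": 0,"claw": 0},{"tx": -0.217,"ty": 0.92,"tz": 0,"wx": 0,"wy": 0,"wz": 0,"claw": 0},{"tx": -0.217,"ty": 0.92,"tz": 0,"wx": 0,"wy": 0,"wz": 0,"claw": 0},{"tx": -0.217,"ty": 0.92,"tz": 0,"wx": 0,"wy": 0,"wz": 0,"claw": 0},{"tx": -0.217,"ty": 0.92,"tz": 0,"wx": 0,"wy": 0,"wz": 0,"claw": 0},{"tx": -0.217,"ty": 0.92,"tz": 0,"wx": 0,"wy": 0,"wz": 0,"claw": 0},{"tx": -0.217,"ty": 0.92,"tz": 0,"wx": 0,"wy": 0,"wz": 0,"claw": 0}])

```text
clock: 8.55
eef_pos: [545.0, -7.8, 247.8]
tool_rot: [3.137, 0.001, 0.266]
force: [1.4, 1.0, -0.1]
width: 85.2
gripper_force: 0.0
```

>>> jog_arm(plan=[{"tx": -0.217,"ty": 0.92,"tz": 0.1,"wx": 0,"wy": 0,"wz": 0,"claw": 0},{"tx": -0.217,"ty": 0.92,"tz": 0.1,"wx": 0,"wy": 0,"wz": 0,"claw": 0},{"tx": -0.217,"ty": 0.92,"tz": 0.1,"wx": 0,"wy": 0,"wz": 0,"claw": 0},{"tx": -0.217,"ty": 0.92,"tz": 0.1,"wx": 0,"wy": 0,"wz": 0,"claw": 0},{"tx": -0.217,"ty": 0.92,"tz": 0.1,"wx": 0,"wy": 0,"wz": 0,"claw": 0},{"tx": -0.217,"ty": 0.92,"tz": 0.1,"wx": 0,"wy": 0,"wz": 0,"claw": 0},{"tx": -0.217,"ty": 0.92,"tz": 0.1,"wx": 0,"wy": 0,"wz": 0,"claw": 0},{"tx": -0.217,"ty": 0.92,"tz": 0.1,"wx": 0,"wy": 0,"wz": 0,"claw": 0},{"tx": -0.217,"ty": 0.92,"tz": 0.1,"wx": 0,"wy": 0,"wz": 0,"claw": 0}])

```text
clock: 9.45
eef_pos: [558.7, -280.5, 217.9]
tool_rot: [-3.14, -0.001, 0.28]
force: [-0.6, -0.1, -0.2]
width: 85.3
gripper_force: 0.0
```

```bash
python3 - <<'E'
from h import *
d=shot('wrist')
print(ctrl.read_state()['eef_pos'],ctrl.read_state()['tool_rot'],ctrl.read_state()['qpos'].round(2))
p=pts(d,np.ones((384,512),bool))
q=p[(p[:,2]>80)&(p[:,2]<94)&(p[:,1]<-240)&(p[:,1]>-340)]
for x in(412,488,564):
    k=q[abs(q[:,0]-x)<25]
    if len(k)>5: print(x,len(k),k.mean(0),cv2.minAreaRect(k[:,:2].astype(np.float32)))
c=cv2.resize(d['img'],(768,576),interpolation=cv2.INTER_CUBIC)
cv2.imwrite('pics/t1.png',c[:,:,::-1])
E
```

```text
[ 558.88277635 -280.30135019  218.06702282] [-3.14052717e+00 -7.98307728e-04  2.80594965e-01] [ 0.51  0.61 -0.15  1.6   0.1   0.94 -0.96]
412 367 [ 413.85443465 -299.70334407   85.00418537] ((412.4588317871094, -300.0155029296875), (24.870384216308594, 25.907075881958008), 13.596207618713379)
488 421 [ 486.48665225 -288.55226835   85.19865236] ((485.2069091796875, -288.58392333984375), (24.69823455810547, 26.794879913330078), 27.3736515045166)
564 485 [ 557.1210788  -273.17311082   85.40802152] ((556.3364868164062, -273.2961730957031), (26.898305892944336, 24.15964698791504), 60.84965896606445)
```

View pics/t1.png

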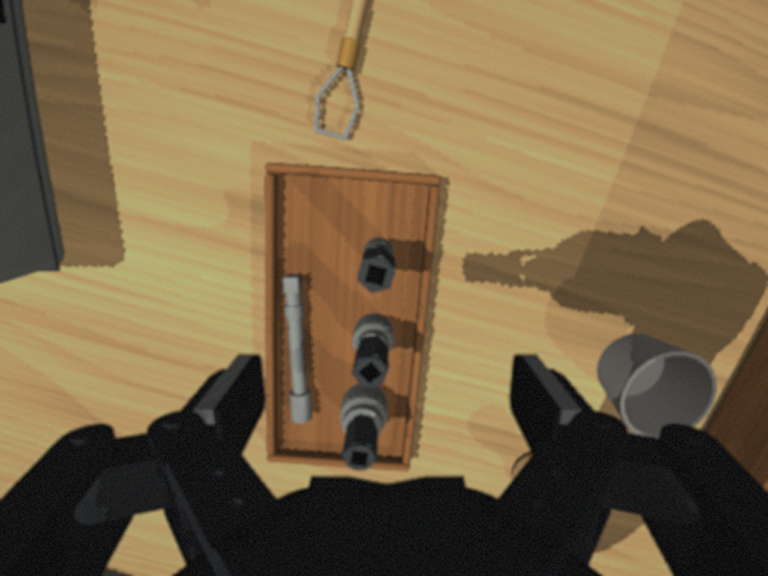

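>>> jog_arm(plan=[{"tx": 0,"ty": -0.025,"tz": 0.15,"wx": 0,"wy": 0,"wz": 0.085,"claw": 0.3},{"tx": 0,"ty": -0.025,"tz": 0.15,"wx": 0,"wy": 0,"wz": 0.169,"claw": 0.3},{"tx": 0,"ty": -0.025,"tz": 0.15,"wx": 0,"wy": 0,"wz": 0.169,"claw": 0.3},{"tx": 0,"ty": -0.025,"tz": 0.15,"wx": 0,"wy": 0,"wz": 0.169,"claw": 0.3},{"tx": 0,"ty": -0.025,"tz": 0.15,"wx": 0,"wy": 0,"wz": 0.169,"claw": 0.3}])

```text
clock: 10.0
eef_pos: [557.3, -275.0, 174.0]
tool_rot: [3.141, -0.002, 0.016]
force: [0.3, 0.3, 0.2]
width: 59.8
gripper_force: 0.0
```

```bash
cat > hexfit.py <<'E'
from h import *
from scipy.optimize import minimize
d=shot('wrist')
p=pts(d,np.ones((384,512),bool))
k=p[(p[:,2]>83)&(p[:,2]<93)&(np.hypot(p[:,0]-556,p[:,1]+273)<25)]
print(len(k),k.mean(0))
h=cv2.convexHull(k[:,:2].astype(np.float32)).reshape(-1,2);print(cv2.minAreaRect(h))
# smallest regular hexagon (size free) covering: area vs support, scan angle
best=[]
for a in np.radians(np.arange(0,60,1)):
    n=np.array([[np.cos(a+i*np.pi/3),np.sin(a+i*np.pi/3)] for i in range(3)])
    s=h@n.T; w=s.max(0)-s.min(0); best.append((w.mean(),np.degrees(a),w))
best.sort(key=lambda t:t[0]); print(best[:3],best[-1])
# flat centre from mid-supports
a=np.radians(best[0][1]);n=np.array([[np.cos(a+i*np.pi/3),np.sin(a+i*np.pi/3)] for i in range(3)])
s=h@n.T;print('centre',np.linalg.lstsq(n,(s.max(0)+s.min(0))/2,rcond=None)[0])
go((556,-273,49),0.015)
E
python3 hexfit.py
```

```text
626 [ 556.92891022 -273.3987911    85.5829491 ]
((556.2940063476562, -273.2642822265625), (27.198360443115234, 22.656147003173828), 1.4706778526306152)
[(np.float64(23.612693883685306), np.float64(29.999999999999996), array([24.26249694, 22.71966553, 23.85591919])), (np.float64(23.654140714936506), np.float64(31.0), array([24.29953444, 22.66863899, 23.99424871])), (np.float64(23.748695880894342), np.float64(29.000000000000004), array([24.37294993, 22.91694981, 23.9561879 ]))] (np.float64(26.65947724995119), np.float64(2.0), array([27.20179734, 26.74240147, 26.03423294]))
centre [ 556.53970995 -273.39939746]
at [ 557.1 -275.2  173.9] [ 3.141e+00 -2.000e-03  1.500e-02] t 10.1 F [0.2 0.2 0.3] w 59.8 -> t [-0.0045 -0.0076  0.4163] w [ 0.0004 -0.0013 -0.0001]
```

>>> jog_arm(plan=[{"tx": -0.002,"ty": -0.006,"tz": 0.16,"wx": 0,"wy": 0,"wz": 0,"claw": 0.4},{"tx": -0.002,"ty": -0.006,"tz": 0.3,"wx": 0,"wy": 0,"wz": 0,"claw": 0.45},{"tx": -0.002,"ty": -0.006,"tz": 0.41,"wx": 0,"wy": 0,"wz": 0,"claw": 0.5},{"tx": -0.002,"ty": -0.006,"tz": 0.41,"wx": 0,"wy": 0,"wz": 0,"claw": 0.5},{"tx": -0.002,"ty": -0.006,"tz": 0.41,"wx": 0,"wy": 0,"wz": 0,"claw": 1},{"tx": -0.002,"ty": -0.006,"tz": 0.41,"wx": 0,"wy": 0,"wz": 0,"claw": 1},{"tx": -0.002,"ty": -0.006,"tz": 0.41,"wx": 0,"wy": 0,"wz": 0,"claw": 1},{"tx": -0.002,"ty": -0.006,"tz": 0.41,"wx": 0,"wy": 0,"wz": 0,"claw": 1},{"tx": -0.002,"ty": -0.006,"tz": 0.41,"wx": 0,"wy": 0,"wz": 0,"claw": 1},{"tx": -0.002,"ty": -0.006,"tz": 0.41,"wx": 0,"wy": 0,"wz": 0,"claw": 1}])

```text
clock: 11.05
eef_pos: [556.6, -273.9, 51.4]
tool_rot: [3.14, -0.002, 0.013]
force: [-1.0, 0.2, 7.3]
width: 23.1
gripper_force: 61.9
```

>>> jog_arm(plan=[{"tx": 0,"ty": 0,"tz": -0.1,"wx": 0,"wy": 0,"wz": 0,"claw": 1},{"tx": 0,"ty": 0,"tz": -0.25,"wx": 0,"wy": 0,"wz": 0,"claw": 1},{"tx": 0,"ty": 0,"tz": -0.4,"wx": 0,"wy": 0,"wz": 0,"claw": 1},{"tx": -0.01,"ty": -0.1,"tz": -0.52,"wx": 0,"wy": 0,"wz": 0,"claw": 1},{"tx": -0.02,"ty": -0.2,"tz": -0.62,"wx": 0,"wy": 0,"wz": 0.04,"claw": 1},{"tx": -0.03,"ty": -0.33,"tz": -0.62,"wx": 0,"wy": 0,"wz": 0.08,"claw": 1},{"tx": -0.03,"ty": -0.46,"tz": -0.62,"wx": 0,"wy": 0,"wz": 0.12,"claw": 1},{"tx": -0.03,"ty": -0.6,"tz": -0.62,"wx": 0,"wy": 0,"wz": 0.164,"claw": 1},{"tx": -0.03,"ty": -0.74,"tz": -0.62,"wx": 0,"wy": 0,"wz": 0.164,"claw": 1},{"tx": -0.03,"ty": -0.87,"tz": -0.62,"wx": 0,"wy": 0,"wz": 0.164,"claw": 1},{"tx": -0.03,"ty": -0.95,"tz": -0.62,"wx": 0,"wy": 0,"wz": 0.164,"claw": 1},{"tx": -0.03,"ty": -0.95,"tz": -0.62,"wx": 0,"wy": 0,"wz": 0.164,"claw": 1}])

```text
clock: 12.25
eef_pos: [542.7, 17.0, 235.9]
tool_rot: [-3.139, 0.001, -0.237]
force: [0.2, -0.9, -1.8]
width: 22.9
gripper_force: 61.0
```

```bash
python3 -c "
from h import *
go((533.3,281.5,235),-0.245);print(ctrl.read_state()['gripper_force'])"
```

```text
at [542.7  17.  235.9] [-3.139e+00  1.000e-03 -2.370e-01] t 12.2 F [ 0.2 -0.9 -1.8] w 22.9 -> t [-0.2377 -0.8498  0.0058] w [-0.0018  0.0005  0.0049]
61.041862182319164
```

>>> jog_arm(plan=[{"tx": -0.035,"ty": -0.13,"tz": 0,"wx": 0,"wy": 0,"wz": 0.003,"claw": 1},{"tx": -0.075,"ty": -0.27,"tz": 0,"wx": 0,"wy": 0,"wz": 0.005,"claw": 1},{"tx": -0.115,"ty": -0.41,"tz": 0,"wx": 0,"wy": 0,"wz": 0.005,"claw": 1},{"tx": -0.155,"ty": -0.55,"tz": 0,"wx": 0,"wy": 0,"wz": 0.005,"claw": 1},{"tx": -0.195,"ty": -0.69,"tz": 0,"wx": 0,"wy": 0,"wz": 0.005,"claw": 1},{"tx": -0.225,"ty": -0.8,"tz": 0,"wx": 0,"wy": 0,"wz": 0.005,"claw": 1},{"tx": -0.238,"ty": -0.85,"tz": 0,"wx": 0,"wy": 0,"wz": 0.005,"claw": 1},{"tx": -0.238,"ty": -0.85,"tz": 0,"wx": 0,"wy": 0,"wz": 0.005,"claw": 1},{"tx": -0.238,"ty": -0.85,"tz": 0,"wx": 0,"wy": 0,"wz": 0.005,"claw": 1}])

```text
clock: 13.15
eef_pos: [536.1, 273.6, 235.6]
tool_rot: [3.139, -0.0, -0.255]
force: [0.4, -0.9, -1.1]
width: 23.3
gripper_force: 61.0
```

```bash
python3 - <<'E'
from h import *
d=shot('wrist');save(d,'w5')
go((533.3,281.5,178),-0.245)
p=pts(d,np.ones((384,512),bool));r=np.hypot(p[:,0]-533,p[:,1]-282)
q=p[(r>70)&(r<96)&(p[:,2]>132.5)&(p[:,2]<142)]
m=[]
for s in(1,-1):
    k=q[(q[:,1]-282)*s>0]
    if len(k):print(k.mean(0),len(k));m.append(k.mean(0))
print(np.mean(m,0))
# socket in hand: points near the axis between z 190..232
for lo,hi in((186,194),(194,202),(202,210),(210,222)):
    k=p[(r<25)&(p[:,2]>lo)&(p[:,2]<hi)]
    if len(k):print(lo,len(k),k.mean(0),k.min(0),k.max(0))
c=cv2.resize(d['img'],(768,576),interpolation=cv2.INTER_CUBIC)
cv2.imwrite('pics/w5b.png',c[:,:,::-1])
E
```

```text
at [536.3 273.  235.7] [ 3.139e+00 -1.000e-03 -2.560e-01] t 13.2 F [-0.1 -0.6 -2.1] w 23.0 -> t [-0.0171 -0.0254  0.1922] w [ 0.0015 -0.0004 -0.007 ]
[510.58435709 360.12859018 135.5749317 ] 79
[555.93969538 202.1882092  135.84990137] 107
[533.26202623 281.15839969 135.71241653]
186 56 [545.86297185 270.00028447 191.59962407] [536.46749754 260.16910314 188.89121831] [548.66727889 282.733215   193.94677503]
194 124 [546.02349007 270.12585374 198.05018968] [536.22633611 260.13998922 194.01640429] [548.83204402 284.35019134 201.9138431 ]
202 146 [545.85789733 270.57277187 206.30390242] [535.74508897 260.1294359  202.08607872] [549.08772027 284.60809521 209.93446371]
210 287 [545.58412026 270.59586211 215.99022858] [536.13179539 260.221737   210.0207909 ] [548.74278452 284.46262868 221.9990439 ]
```

View pics/w5b.png

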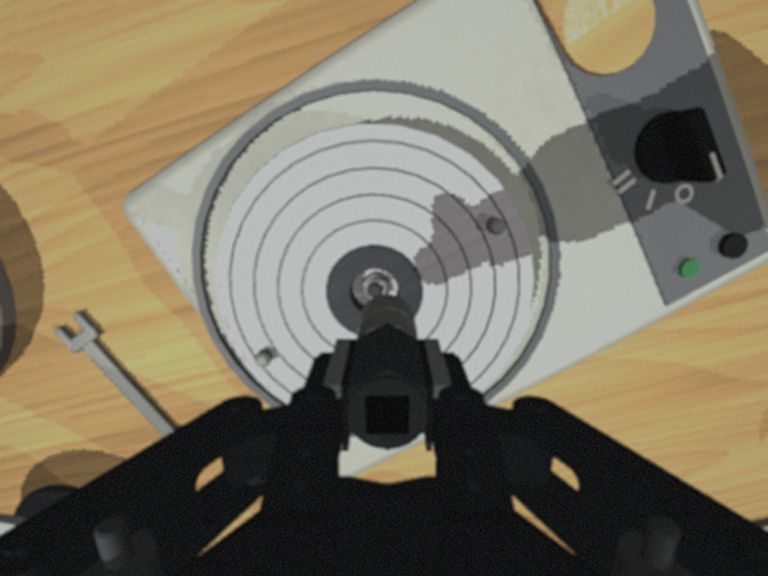

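>>> jog_arm(plan=[{"tx": -0.017,"ty": -0.025,"tz": 0.1,"wx": 0,"wy": 0,"wz": -0.006,"claw": 1},{"tx": -0.017,"ty": -0.025,"tz": 0.1,"wx": 0,"wy": 0,"wz": -0.006,"claw": 1},{"tx": -0.017,"ty": -0.025,"tz": 0.1,"wx": 0,"wy": 0,"wz": -0.006,"claw": 1},{"tx": -0.017,"ty": -0.025,"tz": 0.1,"wx": 0,"wy": 0,"wz": -0.006,"claw": 1}])

```text
clock: 13.6
eef_pos: [533.7, 283.5, 206.9]
tool_rot: [-3.141, -0.002, -0.245]
force: [0.2, 1.0, -1.9]
width: 23.4
gripper_force: 61.0
```

```bash
python3 - <<'E'
from h import *
d=shot('wrist');go((533.3,281.4,178),-0.245)
s=ctrl.read_state();M=T(s['eef_pos'],s['tool_rot'])
p=pts(d,np.ones((384,512),bool));l=(p-M[:3,3])@M[:3,:3]
for lo,hi in((-45,-40),(-25,-10),(-5,3),(8,20),(22,40)):
    k=l[(np.hypot(l[:,0],l[:,1])<20)&(l[:,2]>lo)&(l[:,2]<hi)]
    if len(k)>5:print(lo,len(k),k.mean(0).round(1),np.percentile(k,3,0).round(1),np.percentile(k,97,0).round(1))
E
```

```text
at [533.7 283.8 207.1] [-3.141e+00 -2.000e-03 -2.450e-01] t 13.7 F [ 0.1 -0.3 -2.5] w 22.8 -> t [0.0004 0.0083 0.0968] w [-0.0005 -0.0011 -0.    ]
-45 246 [  2.9  -0.1 -42.7] [ -8.5 -15.6 -44.9] [ 11.8  15.7 -40.2]
-25 976 [ 10.3  -0.2 -17.8] [  7.2 -16.6 -24.6] [ 13.6  16.2 -10.4]
-5 301 [10.3  0.2 -1.5] [  7.3 -15.6  -4.8] [13.4 15.5  2.6]
8 296 [10.   1.1 14.1] [ 4.9 -9.6  8.3] [12.4 11.8 19.7]
22 330 [10.3  1.1 30.2] [  4.4 -10.7  22.5] [12.8 12.5 39.6]
```

>>> jog_arm(plan=[{"tx": 0,"ty": 0.006,"tz": 0.05,"wx": 0,"wy": 0,"wz": 0,"claw": 1},{"tx": 0,"ty": 0.006,"tz": 0.09,"wx": 0,"wy": 0,"wz": 0,"claw": 1},{"tx": 0,"ty": 0.006,"tz": 0.1,"wx": 0,"wy": 0,"wz": 0,"claw": 1},{"tx": 0,"ty": 0.006,"tz": 0.11,"wx": 0,"wy": 0,"wz": 0,"claw": 1},{"tx": 0,"ty": 0.006,"tz": 0.12,"wx": 0,"wy": 0,"wz": 0,"claw": 1},{"tx": 0,"ty": 0.006,"tz": 0.125,"wx": 0,"wy": 0,"wz": 0,"claw": 1},{"tx": 0,"ty": 0.006,"tz": 0.125,"wx": 0,"wy": 0,"wz": 0,"claw": 1}])

```text
clock: 14.35
eef_pos: [532.2, 283.0, 168.3]
tool_rot: [-3.142, -0.0, -0.243]
force: [-0.1, 0.0, -1.6]
width: 23.4
gripper_force: 61.0
```

>>> jog_arm(plan=[{"tx": 0.002,"ty": 0.002,"tz": 0,"wx": 0,"wy": 0,"wz": 0,"claw": 1},{"tx": 0.002,"ty": 0.002,"tz": 0.01,"wx": 0,"wy": 0,"wz": 0,"claw": 1},{"tx": 0.002,"ty": 0.002,"tz": 0.02,"wx": 0,"wy": 0,"wz": 0,"claw": 1},{"tx": 0.002,"ty": 0.002,"tz": 0.027,"wx": 0,"wy": 0,"wz": 0,"claw": 1},{"tx": 0.002,"ty": 0.002,"tz": 0.027,"wx": 0,"wy": 0,"wz": 0,"claw": 1}])

```text
clock: 14.85
eef_pos: [532.3, 282.0, 159.7]
tool_rot: [3.141, 0.001, -0.243]
force: [-0.5, -0.1, -1.7]
width: 22.9
gripper_force: 61.0
```

>>> jog_arm(plan=[{"tx": 0,"ty": 0,"tz": 0.006,"wx": 0,"wy": 0,"wz": 0,"claw": 1},{"tx": 0,"ty": 0,"tz": 0.012,"wx": 0,"wy": 0,"wz": 0,"claw": 1},{"tx": 0,"ty": 0,"tz": 0.016,"wx": 0,"wy": 0,"wz": 0,"claw": 1},{"tx": 0,"ty": 0,"tz": 0.018,"wx": 0,"wy": 0,"wz": 0,"claw": 1},{"tx": 0,"ty": 0,"tz": 0.018,"wx": 0,"wy": 0,"wz": 0,"claw": 1}])

```text
clock: 15.35
eef_pos: [532.6, 282.2, 155.5]
tool_rot: [-3.141, -0.0, -0.243]
force: [-1.9, -0.5, 4.3]
width: 23.2
gripper_force: 62.0
```

>>> jog_arm(plan=[{"tx": 0,"ty": 0,"tz": 0.003,"wx": 0,"wy": 0,"wz": 0,"claw": 1},{"tx": 0,"ty": 0,"tz": 0.004,"wx": 0,"wy": 0,"wz": 0,"claw": 1},{"tx": 0,"ty": 0,"tz": 0.004,"wx": 0,"wy": 0,"wz": 0,"claw": 1},{"tx": 0,"ty": 0,"tz": 0.004,"wx": 0,"wy": 0,"wz": 0,"claw": 1},{"tx": 0,"ty": 0,"tz": 0.004,"wx": 0,"wy": 0,"wz": 0,"claw": 1}])

```text
clock: 15.85
eef_pos: [532.7, 282.2, 155.4]
tool_rot: [-3.141, -0.001, -0.244]
force: [-4.2, -1.7, 11.1]
width: 22.9
gripper_force: 63.0
```

```bash
python3 - <<'E'
from h import *
for i in range(4):
    go((533.3,281.5,155.4),-.245); d=shot('wrist')
p=pts(d,np.ones((384,512),bool));s=ctrl.read_state();M=T(s['eef_pos'],s['tool_rot'])
l=(p-M[:3,3])@M[:3,:3];k=p[(np.hypot(l[:,0],l[:,1])<12)&(p[:,2]>180)&(p[:,2]<200)];print(len(k),k.mean(0),np.percentile(k[:,2],[10,50,90]))
for r in ctrl.trace(d,'selector')[:1]:
    q=pts(d,r['pixels']);q=q[(q[:,2]>129)&(q[:,2]<142)];print(cv2.minAreaRect(q[:,:2].astype(np.float32)))
d=shot('side');p=pts(d,np.ones((384,512),bool))
for x,y in((414,-300),(486,-288)):
    k=p[(np.hypot(p[:,0]-x,p[:,1]-y)<25)&(p[:,2]>75)];print(len(k),k.mean(0))
E
```

```text
at [532.7 282.2 155.4] [-3.141e+00 -1.000e-03 -2.440e-01] t 15.8 F [-4.2 -1.7 11.1] w 22.9 -> t [ 0.0026  0.0018 -0.0001] w [-0.0003 -0.0004  0.0009]
at [532.7 282.2 155.4] [-3.141e+00 -1.000e-03 -2.430e-01] t 15.9 F [-3.1 -1.9 12.2] w 23.2 -> t [ 0.0026  0.0019 -0.0001] w [-0.0003 -0.0004  0.001 ]
at [532.7 282.2 155.4] [-3.141e+00 -1.000e-03 -2.440e-01] t 15.9 F [-3.6 -2.  11.7] w 23.4 -> t [ 0.0025  0.0019 -0.0001] w [-0.0003 -0.0004  0.0009]
at [532.7 282.2 155.4] [-3.141e+00 -1.000e-03 -2.430e-01] t 16.0 F [-3.1 -1.2 12.8] w 23.5 -> t [ 0.0026  0.0018 -0.0001] w [-0.0003 -0.0004  0.001 ]
2180 [533.87217531 282.08508955 189.27836964] [188.53980997 189.52970027 190.30882869]
((0.0, 0.0), (0.0, 0.0), 0.0)
35 [ 412.11176365 -293.60561403   82.72689824]
35 [ 486.12345135 -281.9287968    82.85989439]
```

```bash
python3 -c "
from cell import ctrl
print(ctrl.finish_job())"
```

```text
the job is handed in; nothing more can be done
None
```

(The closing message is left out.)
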